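# Press the worn plug out of a banding-wheel head

## Robot

A 6-joint arm with a two-finger parallel gripper is mounted at the origin on a cart in front of the work surface, level with it; the furniture and walls round the work are solid. World frame = base frame: x ahead of the robot, y to its left, z up, the work surface at z = 0. Lengths are in m, angles in rad, forces in N, time in s.
With the tool pointing down it reaches from about 0.325 to 0.9 m from the base axis. Payload 6.1 kg.
Tool frame: the origin (TCP) lies between the finger pads; the fingertips stand 11 mm ahead of it and the grasp point (between the pads) lies 8 mm behind it; z points along the fingers, y is the line along which they close (so a half turn about z gives the same grasp; the last joint's range is limited). The gripper opens to 87 mm and grips with 3 to 60 N. Pads are 19 mm wide; open, the fingers measure 117 mm over their backs; the gripper's body (75 mm by 190 mm) begins 51 mm behind the grasp point.
Start: joints at [-1.296, 0.22, 1.526, -0, 1.395, -0.126], TCP at [0.244, -0.575, 0.234] pointing down, gripper open.
Joint ranges: [-2.98, 2.98], [-0.91, 2.08], [0.09, 2.57], [-1.24, 4.39], [0.2, 2.65], [-2.68, 2.68]. Speed limits (rad/s): [2.57, 2.57, 3.01, 3.14, 3.14, 3.14].

## Interface

Orientations are given as a unit quaternion [w, x, y, z].
In Python, from station import ctrl gives the robot as it stands. The module is installed in compiled form; this text tells all that it offers.
- The arm moves only by the tool send_rows, never from a script. Its argument "commands" is text: rows parted by semicolons, each of 5 numbers parted by spaces: the opening, from 0 (shut) to 1 (fully open), then the shift along the tool's x, y, z each as a share of 0.03 m, from -1 to 1, then the turn about the tool's z as a share of 0.15 rad, from -1 to 1. A call has 1 to 10 rows; each row shifts and turns the commanded pose from where the row before left it, along the tool's axes as they then stand; what a row does not reach is not made up. A row lasts 1/10 s, in which the tool goes at most 50 mm and 8.59 degrees, less where a joint would pass 70% of its speed; a pose out of reach is approached as far as the arm can. A call with a number of a shift or a turn outside -1 to 1 is refused whole. A call with a gripper value outside its range is refused whole. The fingers move at their own pace and stop on an object; "squeeze" is the grip in N (left out, the last holds). Time passes only in rows, so rows that do not move let the fingers close. It gives the time, the measured TCP pose, the force, the opening and the grip force at its end, in the units of the state.
- ctrl.get_state(): the state, without advancing time (a new reading comes with each control period).
- ctrl.camera(name): name is "scene" or "side" or "wrist"; returns the picture (420x560x3 uint8, red, green, blue); there is no depth.
- ctrl.calibration(name): a dict with "vfov" (degrees; the focal length in pixels is half the picture's height over the tangent of half this angle, whatever the lens; pixels are square), "cx", "cy" (the principal point, pixels), "xyz" and "rotation" of the camera in the world. Camera axes: x right, y down, z forward; pixel columns grow to the right and rows downward; lengths in m; the calibration is good to about 2 mm. The wrist camera is an equidistant fisheye: a pixel r from the principal point sees the ray r / f radians off the axis. A picture is of the moment at which its call begins: read the wrist's pose just before it. calibration takes no time and is no camera call; for the wrist camera it gives the pose at the moment of the call.
- ctrl.hand_in(): hands the job in; it is judged then, once.
Trained networks look in the newest picture that a camera, given by its name, has taken for a name from the list of things; names that differ only in an ending like _2 or _b are one class to them, and where a whole thing is asked for, a point or a joint stands for the part that bears it (a point fixed in the world has none). Each returns a list of dicts, best first, with "confidence" (0 to 1); they miss things now and then, are a little off and sometimes report something else, mostly with a low value. They report only what shows in the picture. A call takes as long as a camera call. They do not tell look-alikes from the thing itself.
- ctrl.spot_in(target, camera): "xy" ([column, row] in pixels, amid what is visible of it).
- ctrl.trace(target, camera): "region" (420x560 bool, what is visible of it) and "xy" ([column, row] in pixels, amid what is visible of it).
- ctrl.landmark_of(target, camera): "xy" ([column, row] in pixels: a listed point, or the origin of a listed thing).
The state is a dict: "t": time; "joint_pos": joint angles; "qd": joint speeds; "joint_torque": joint torques, N m; "tool_pos": TCP position; "eef_rot": TCP orientation; "contact_force": force on the tool from outside, world axes, zero at the start; "wrist_torque": the same for the moment, N m; "finger_gap": finger opening in m; "grip_force": force on a finger pad.
Only numpy, scipy, OpenCV 4.12 (cv2) and the standard library are available. Lean on these libraries where they do the work, as an engineer would, in place of code of your own. Each camera call takes 0.05 s, during which the arm holds its last target. There are 200 camera calls.

## Task

Take the red-handled ejector rod out of its wooden block, put it down the bore of the upturned banding-wheel head and push the seated white plug right out of the wheel, on down the catch tube until you feel it land firmly on the rubber buffer, whose height is not known; stop there and do not ram the buffer or the wheel. Then stand the rod back in its block, fully down, and leave the bottles and the teal tin where they are.

Things in the scene. Friction and masses are not known exactly. Their poses are not given: they have to be found in the camera images.
- press: Fixed press stand carrying an upturned banding-wheel head; origin at the centre of the stand's underside on the work surface, z up. On a 10 mm base plate: grey catch tube (40 mm across, z 10 to 50 mm), aluminium wheel disc (92 mm across, z 50 to 60 mm), aluminium boss (40 mm across, z 60 to 92 mm). A vertical bore 19 mm across runs through boss, disc and tube on the z axis; four thin sprung lining strips narrow it to 16.8 mm.
- bore_mouth (a point): Centre of the bore's open upper end, on top of the boss, 92 mm above the work surface.
- plug_center (a point): Centre of the white nylon plug, a solid cylinder 17.5 mm across and 20 mm high, seated stiffly in the wheel's bore (its top 6 to 14 mm below the mouth at the start). It slides down against about 6 to 11 N of friction and stays where it is left. It is out of the wheel when it is wholly below the disc's underside (centre below 40 mm above the stand's origin).
- base: Fixed dark base plate 92 x 92 x 10 mm, origin as press. A sprung rubber buffer on it, hidden in the catch tube, is set to a different, unmeasured height each time (top 14 to 26 mm above the work surface). It gives 1 mm for 6 N, solid at 6 mm. When the plug lands, the force on the rod rises above the sliding friction: 4 N more seats the plug firmly, over 22 N on the buffer is ramming.
- rod_grip (a point): Middle of the red plastic grip of the ejector rod, on its axis; the rod's z points from tip to grip. Rod 116 mm long: grip 22 mm across, from 22 mm below to 20 mm above this point; below it a dark collar 32 mm across and 6 mm thick (underside 28 mm below this point); then a steel shank 14 mm across with a chamfered tip, whose end is 96 mm below this point. Mass about 0.15 kg. At the start it stands upright in the block, collar resting on the block's top.
- block: Fixed wooden tool block 60 x 60 x 72 mm, origin at the centre of its underside, with a vertical through hole 19 mm across in its middle. With the rod fully down the middle of the grip is 100 mm above the work surface.
- block_mouth (a point): Centre of the hole on the block's top, 72 mm above the work surface.
- tin: Flat teal tin box 70 x 98 x 30 mm, origin at the centre of its underside; leave alone.
- green_bottle: Green-grey squeeze bottle with needle tip, 42 mm across, 101 mm high, origin at the centre of its underside; leave alone.
- brown_bottle: Brown squeeze bottle with needle tip, 50 mm across, 99 mm high, origin at the centre of its underside; leave alone.
- blue_bottle: Light blue squeeze bottle with needle tip, 32 mm across, 109 mm high, origin at the centre of its underside; leave alone.
Things that resemble listed ones, but are neither listed nor needed, are in the scene too. What is shaped like the part that bears rod_grip but yellow is not meant.

How it is judged:
By the outcome, as a careful person would: the job done as asked, in the order asked, and still so for the second after the job is handed in, with the robot touching nothing.
It also fails if it takes over 56 s, if anything falls off the work surface, if the arm or the gripper's body presses on something with over 40 N, if the wrist force passes 120 N, or if a joint passes its speed limit or range.

## Working session

There is one attempt and no reset: what is moved stays moved. The work goes in short steps, Python scripts to look and compute and a tool call to move; the robot and the scene stay as the last step left them, time stands still between calls to the robot, and variables do not carry over. Pictures are saved under pics/ and viewed, at most 10 in all, crops included, and the job is handed in when it is done.

Besides the shell and the picture viewer there is one more tool, called after ">>>" by a JSON object that holds its "fn" and its "kwargs". send_rows: Moves the arm, as the interface text tells. Its arguments: {"type":"object","properties":{"commands":{"type":"string"},"squeeze":{"type":"number"}},"required":["commands"]}

```bash
mkdir -p pics
cat > h.py <<'E'
import numpy as np, cv2
from station import ctrl
from scipy.spatial.transform import Rotation as R
def ray(cam,px,c=None):
    c=c or ctrl.calibration(cam)
    f=210/np.tan(np.radians(c['vfov'])/2)
    u=np.array([px[0]-c['cx'],px[1]-c['cy']])
    if cam=='wrist':
        r=np.hypot(*u); th=r/f
        d=np.array([*(u/max(r,1e-9)*np.sin(th)),np.cos(th)])
    else: d=np.array([u[0]/f,u[1]/f,1.])
    Rm=np.array(c['rotation'])
    if Rm.shape!=(3,3): Rm=R.from_quat(Rm,scalar_first=True).as_matrix()
    return np.array(c['xyz']),Rm@(d/np.linalg.norm(d))
def atz(cam,px,z,c=None):
    o,d=ray(cam,px,c); return o+d*(z-o[2])/d[2]
def tri(rs):
    A=sum(np.eye(3)-np.outer(d,d) for o,d in rs); b=sum((np.eye(3)-np.outer(d,d))@o for o,d in rs)
    return np.linalg.solve(A,b)
def save(img,n): cv2.imwrite('pics/'+n,img[:,:,::-1])
E
cat > a.py <<'E'
from h import *
np.set_printoptions(precision=4,suppress=True)
Z={'rod_grip':.1,'block_mouth':.072,'bore_mouth':.092,'tin':0,'green_bottle':0,'brown_bottle':0,'blue_bottle':0}
ims=[]
for cam in ['scene','side']:
    im=ctrl.camera(cam).copy()
    for n,z in Z.items():
        for l in ctrl.landmark_of(n,cam)[:3]:
            print(cam,n,round(l['confidence'],2),np.array(l['xy']),atz(cam,l['xy'],z)[:2])
    save(im,cam+'0.png')
print(ctrl.get_state())
E
python3 a.py
```

```text
scene rod_grip 0.71 [203.  253.6] [0.4941 0.2568]
scene rod_grip 0.57 [223.1 218.9] [0.5671 0.1127]
scene rod_grip 0.49 [235.5 236.3] [0.486  0.1597]
scene block_mouth 0.81 [236.1 244.1] [0.4944 0.1504]
scene bore_mouth 0.55 [317.2 179.4] [ 0.5196 -0.2323]
scene tin 0.74 [242.8 230.1] [ 0.6124 -0.0064]
scene green_bottle 0.72 [310.9 256. ] [ 0.3869 -0.0024]
scene green_bottle 0.64 [216.3 329.9] [0.387  0.3406]
scene brown_bottle 0.54 [366.7 203.1] [ 0.4158 -0.3449]
scene brown_bottle 0.17 [315.9 213.4] [ 0.5033 -0.2028]
scene blue_bottle 0.94 [214.5 329.5] [0.3909 0.3418]
scene blue_bottle 0.22 [315.9 180.1] [ 0.6344 -0.4028]
side rod_grip 0.73 [308.  199.7] [0.5754 0.1381]
side rod_grip 0.66 [291.9 188.9] [0.5277 0.2322]
side rod_grip 0.57 [284.4 200.9] [0.5015 0.1323]
side block_mouth 0.91 [280.5 206.7] [0.489  0.1518]
side bore_mouth 0.67 [289.5 255.5] [ 0.5093 -0.2036]
side tin 0.65 [321.8 248.4] [0.609  0.0016]
side green_bottle 0.68 [248.  251.8] [ 0.3906 -0.0104]
side blue_bottle 0.46 [256.1 204.7] [0.4022 0.3387]
{'t': 0.8, 'joint_pos': array([-1.2961,  0.2204,  1.5265, -0.    ,  1.3947, -0.1261]), 'qd': array([-0.0003, -0.0004,  0.0003,  0.0008, -0.0008,  0.0007]), 'joint_torque': array([ -0.0004, -49.4503, -38.7689,   0.0698,   0.0467,  -0.    ]), 'tool_pos': array([ 0.2438, -0.5755,  0.2336]), 'eef_rot': array([ 0.0001,  0.98  ,  0.1991, -0.    ]), 'contact_force': array([-0.6568, -0.0035, -0.3461]), 'wrist_torque': array([-0.0064, -0.0186,  0.0089]), 'grip_force': 0.0, 'finger_gap': 0.08714487516450946}
```

```bash
python3 -c "
import cv2
for n,b in (('scene',(160,130,400,340)),('side',(200,140,400,300))):
    i=cv2.imread(f'pics/{n}0.png')[b[1]:b[3],b[0]:b[2]]
    s=3.3 if n=='scene' else 4
    i=cv2.resize(i,None,fx=min(s,600/i.shape[0]*.95),fy=min(s,600/i.shape[0]*.95)); print(i.shape); cv2.imwrite(f'pics/{n}0c.png',i)
"
```

```text
(570, 651, 3)
(570, 712, 3)
```

View pics/scene0c.png

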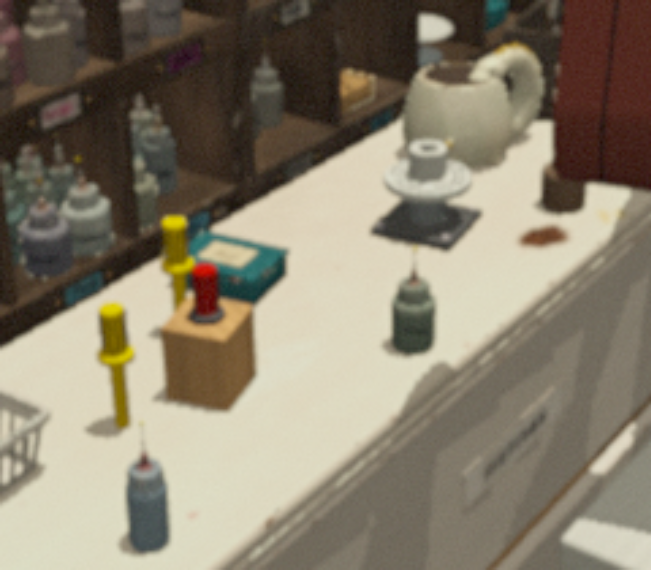

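View pics/side0c.png

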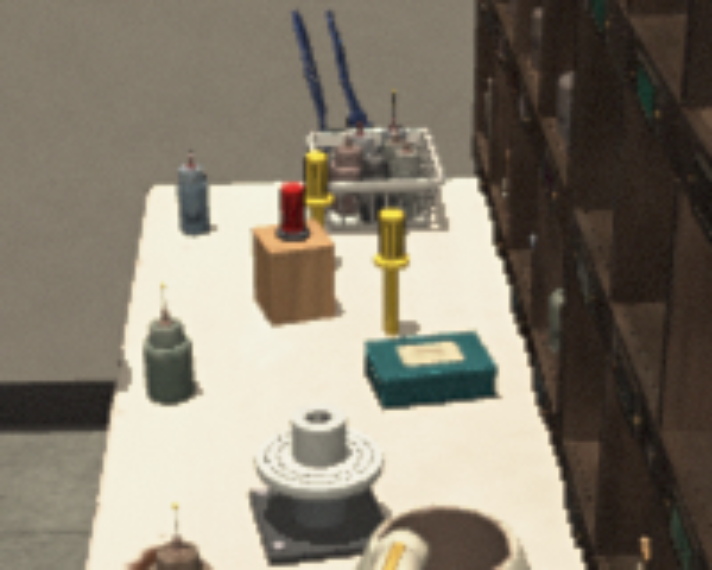

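The scene view shows the red rod in the block at about (236,239). Yellow look-alikes stand at about (223,219) and (203,254), the press is at (317,180) with a large mug behind it, and the green, blue and brown bottles stand clear. The side view agrees. I'm moving above the block.

>>> {"fn": "send_rows", "kwargs": {"commands": "1 0.3 -0.35 0 0;1 0.63 -0.7 0 0;1 0.63 -0.7 0 0;1 0.63 -0.7 0 0;1 0.63 -0.7 0 0;1 0.63 -0.7 0 0;1 0.63 -0.7 0 0;1 0.63 -0.7 0 0;1 0.63 -0.7 0 0;1 0.63 -0.7 0 0"}}

```text
t: 1.8
tool_pos: [0.3311, -0.3199, 0.2335]
eef_rot: [-0.0, 0.98, 0.199, 0.0]
contact_force: [0.2, 0.1, -0.3]
finger_gap: 0.0869
grip_force: 0.0
```

```bash
cat > w.py <<'E'
import sys
from h import *
np.set_printoptions(precision=4,suppress=True)
c=ctrl.calibration('wrist'); im=ctrl.camera('wrist'); s=ctrl.get_state()
print(c['xyz'],c['vfov'],s['t'],s['tool_pos'],s['eef_rot'],s['contact_force'])
Z={'rod_grip':.1,'block_mouth':.072,'bore_mouth':.092,'tin':0,'green_bottle':0,'brown_bottle':0,'blue_bottle':0}
for n in sys.argv[2:]:
    for l in ctrl.landmark_of(n,'wrist')[:3]: print(n,round(l['confidence'],2),np.array(l['xy']),atz('wrist',l['xy'],Z[n],c)[:2])
save(im,sys.argv[1])
E
python3 w.py w1.png bore_mouth brown_bottle green_bottle
```

```text
[ 0.393  -0.2926  0.385 ] 65.70646984690485 1.85 [ 0.3322 -0.3165  0.2333] [-0.0014  0.9798  0.1999  0.0008] [ 2.0701  2.2748 -0.815 ]
brown_bottle 0.76 [320.6 126.6] [ 0.415  -0.3322]
green_bottle 0.78 [77.9 61.2] [0.3873 0.0046]
```

View pics/w1.png

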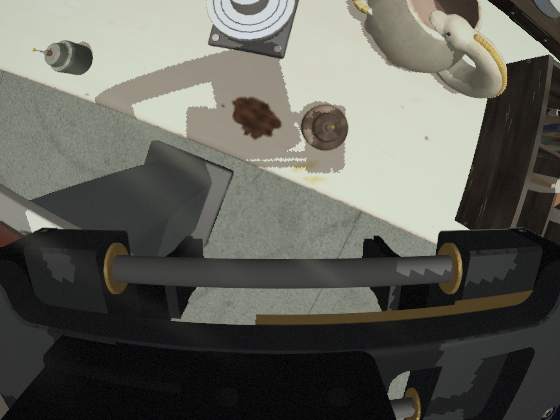

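The wrist view shows the brown bottle at (325,128), the green bottle at (68,57), the press wheel at (252,15), and the mug at about (430,30) to the right of the press.

>>> {"fn": "send_rows", "kwargs": {"commands": "1 0.63 -0.72 0 0;1 0.63 -0.72 0 0;1 0.63 -0.72 0 0;1 0.63 -0.72 0 0;1 0.63 -0.72 0 0;1 0.63 -0.72 0 0;1 0.63 -0.72 0 0;1 0.63 -0.72 0 0;1 0.63 -0.72 0 0;1 0.63 -0.72 0 0"}}

```text
t: 3.0
tool_pos: [0.4211, -0.049, 0.2337]
eef_rot: [0.0, 0.98, 0.198, 0.0]
contact_force: [0.7, -1.1, -0.2]
finger_gap: 0.0874
grip_force: 0.0
```

>>> {"fn": "send_rows", "kwargs": {"commands": "1 0.63 -0.72 0 0;1 0.63 -0.72 0 0;1 0.63 -0.72 0 0;1 0.5 -0.6 0 0;1 0 0 0 0;1 0 0 0 0"}}

```text
t: 3.6
tool_pos: [0.4544, 0.0544, 0.2333]
eef_rot: [0.0, 0.98, 0.199, -0.0]
contact_force: [0.4, -0.3, -0.1]
finger_gap: 0.0872
grip_force: 0.0
```

```bash
python3 w.py w2.png rod_grip block_mouth bore_mouth tin
```

```text
[0.5165 0.0818 0.3848] 65.70646984690485 3.65 [0.4543 0.054  0.2334] [ 0.0002  0.98    0.1989 -0.0003] [-0.6267 -0.6784 -0.2535]
rod_grip 0.81 [191.  123.3] [0.492  0.1595]
rod_grip 0.73 [286.8  57.4] [0.5775 0.1034]
rod_grip 0.65 [123.5  70.6] [0.5166 0.2436]
block_mouth 0.94 [200.9 122.5] [0.4939 0.158 ]
bore_mouth 0.16 [199.1 120.3] [0.4966 0.1555]
tin 0.81 [370.5  91.1] [0.6033 0.0041]
```

View pics/w2.png

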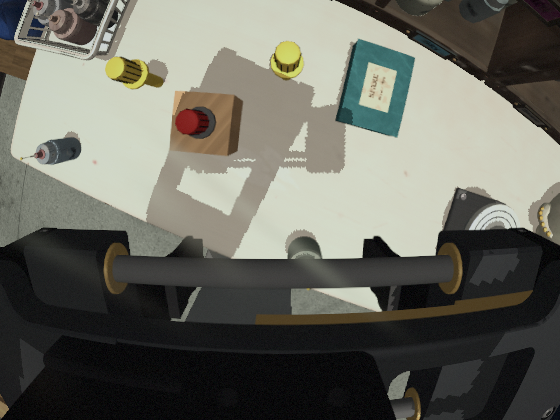

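The wrist view shows the red grip at (191,122) in the block, yellow rods at (287,58) and (125,70), and the tin at (375,88). I'm moving the camera over the rod to get an accurate fix.

>>> {"fn": "send_rows", "kwargs": {"commands": "1 0.1 -0.85 0 0;1 0.1 -0.9 0 0;1 0.1 -0.85 0 0;1 0 0 0 0;1 0 0 0 0;1 0 0 0 0"}}

```text
t: 4.45
tool_pos: [0.4325, 0.1294, 0.2336]
eef_rot: [0.0, 0.98, 0.199, 0.0]
contact_force: [0.1, -0.0, 0.0]
finger_gap: 0.0868
grip_force: 0.0
```

```bash
python3 w.py w3.png rod_grip block_mouth
cat > g.py <<'E'
from h import *
c=ctrl.calibration('wrist')
for n in ('rod_grip','block'):
  for t in ctrl.trace(n,'wrist')[:3]:
    m=t['region'];ys,xs=np.nonzero(m);print(n,round(t['confidence'],2),t['xy'],m.sum(),xs.min(),xs.max(),ys.min(),ys.max(),[atz('wrist',t['xy'],z,c)[:2].round(4) for z in (.12,.1,.072)])
E
python3 g.py; python3 -c "
import cv2;i=cv2.imread('pics/w3.png')[120:280,180:380];cv2.imwrite('pics/w3c.png',cv2.resize(i,None,fx=3.5,fy=3.5))"
```

```text
[0.4944 0.1567 0.3851] 65.70646984690485 4.5 [0.4325 0.1293 0.2336] [0.0002 0.9801 0.1985 0.    ] [ 0.2367  0.1196 -0.295 ]
rod_grip 0.63 [371.6  72.1] [0.5756 0.1049]
rod_grip 0.6 [278.3 131.4] [0.4921 0.1594]
block_mouth 0.97 [279.9 131. ] [0.4929 0.1584]
rod_grip 0.72 [204.9, 75.8] 1125 182 225 56 91 [array([0.513 , 0.2332]), array([0.5144, 0.239 ]), array([0.5164, 0.2471])]
rod_grip 0.65 [280.7, 132.2] 880 263 296 114 146 [array([0.4924, 0.1572]), array([0.4923, 0.1572]), array([0.4921, 0.1573])]
rod_grip 0.6 [369.3, 73.8] 1108 347 390 56 90 [array([0.5675, 0.1098]), array([0.573 , 0.1062]), array([0.5808, 0.1013])]
block 0.61 [273.3, 112.1] 2975 246 314 96 163 [array([0.5053, 0.1691]), array([0.5061, 0.17  ]), array([0.5072, 0.1713])]
```

View pics/w3c.png

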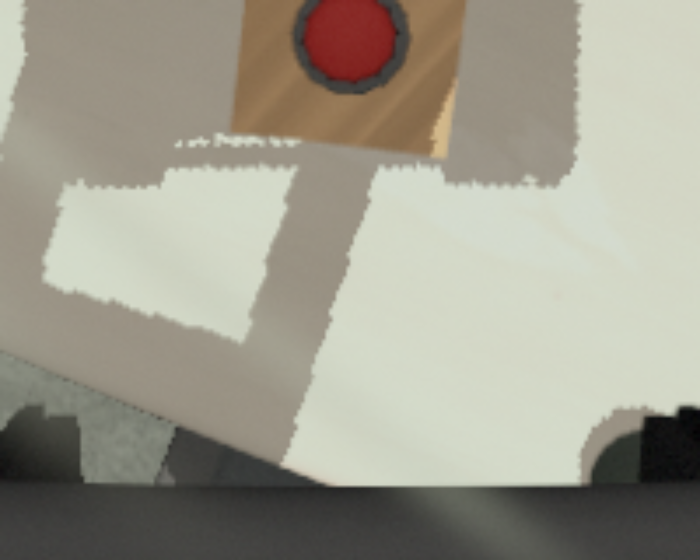

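The crop shows the grip circle centred at full-picture pixel (280,131), which matches a rod axis of about (0.4927, 0.1577). I'm going over it and down.

>>> {"fn": "send_rows", "kwargs": {"commands": "1 0.74 -0.03 0 0;1 0.74 -0.03 0 0;1 0.74 -0.03 0 0;1 0 0 0.5 0;1 0 0 0.5 0;1 0 0 0.9 0;1 0 0 0.9 0;1 0 0 0.9 0;1 0 0 0.6 0;1 0 0 0.32 0"}}

```text
t: 5.7
tool_pos: [0.4893, 0.1579, 0.0916]
eef_rot: [-0.0, 0.98, 0.199, -0.003]
contact_force: [-0.0, -0.1, -0.7]
finger_gap: 0.0873
grip_force: 0.0
```

>>> {"fn": "send_rows", "kwargs": {"commands": "1 0 0 0 0;1 0 0 0 0;0.2 0 0 0 0;0 0 0 0 0;0 0 0 0 0;0 0 0 0 0;0 0 0 0 0;0 0 0 0 0", "squeeze": 30}}

```text
t: 6.5
tool_pos: [0.4925, 0.1588, 0.095]
eef_rot: [-0.0, 0.98, 0.199, -0.0]
contact_force: [-0.3, -0.4, -0.2]
finger_gap: 0.0469
grip_force: 0.0
```

>>> {"fn": "send_rows", "kwargs": {"commands": "0 0 0 0 0;0 0 0 0 0;0 0 0 0 0;0 0 0 0 0;0 0 0 0 0;0 0 0 0 0;0 0 0 0 0;0 0 0 0 0", "squeeze": 40}}

```text
t: 7.3
tool_pos: [0.4925, 0.1587, 0.0949]
eef_rot: [-0.0, 0.98, 0.199, -0.0]
contact_force: [0.0, 0.3, -0.3]
finger_gap: 0.0209
grip_force: 40.0
```

>>> {"fn": "send_rows", "kwargs": {"commands": "0 0 0 -0.3 0;0 0 0 -0.6 0;0 0 0 -0.7 0;0 0 0 -0.7 0;0 0 0 -0.8 0;0 0 0 -0.8 0;0 0 0 -0.7 0;0 0 0 -0.4 0;0 0 0 0 0;0 0 0 0 0"}}

```text
t: 8.3
tool_pos: [0.4921, 0.1587, 0.2443]
eef_rot: [-0.0, 0.98, 0.199, -0.0]
contact_force: [-0.2, -0.4, -1.0]
finger_gap: 0.0211
grip_force: 40.0
```

```bash
python3 w.py w4.png rod_grip
```

```text
[0.5542 0.186  0.3958] 65.70646984690485 8.35 [0.4918 0.1587 0.2436] [-0.0001  0.98    0.1991 -0.001 ] [-0.0561 -0.9396 -1.3119]
rod_grip 0.89 [286.2 268.7] [0.4318 0.1301]
rod_grip 0.81 [371.7 142.5] [0.5773 0.106 ]
rod_grip 0.55 [207.5 144. ] [0.5165 0.2449]
```

>>> {"fn": "send_rows", "kwargs": {"commands": "0 -0.24 0.42 0 0;0 -0.47 0.84 0 0;0 -0.47 0.84 0 0;0 -0.47 0.84 0 0;0 -0.47 0.84 0 0;0 -0.47 0.84 0 0;0 -0.47 0.84 0 0;0 -0.47 0.84 0 0;0 -0.47 0.84 0 0;0 -0.47 0.84 0 0"}}

```text
t: 9.4
tool_pos: [0.4613, -0.1157, 0.2441]
eef_rot: [-0.0, 0.98, 0.199, -0.001]
contact_force: [0.7, 0.4, -1.7]
finger_gap: 0.0209
grip_force: 40.0
```

>>> {"fn": "send_rows", "kwargs": {"commands": "0 -0.47 0.84 0 0;0 -0.47 0.84 0 0;0 -0.47 0.84 0 0;0 -0.47 0.84 0 0;0 -0.24 0.42 0 0;0 0 0 0 0;0 0 0 0 0;0 0 0 0 0"}}

```text
t: 10.2
tool_pos: [0.4481, -0.2422, 0.2447]
eef_rot: [-0.0, 0.98, 0.2, -0.0]
contact_force: [0.0, -0.4, -1.8]
finger_gap: 0.0208
grip_force: 40.0
```

```bash
python3 w.py w5.png bore_mouth rod_grip brown_bottle; python3 -c "
import cv2;i=cv2.imread('pics/w5.png')[60:320,130:460];cv2.imwrite('pics/w5c.png',cv2.resize(i,None,fx=2.2,fy=2.2))"
```

```text
[ 0.5101 -0.215   0.3962] 65.70646984690485 10.25 [ 0.4482 -0.2421  0.2448] [-0.0003  0.9799  0.1997 -0.    ] [ 0.3264  0.191  -1.09  ]
bore_mouth 0.87 [275.3 126.4] [ 0.5107 -0.2073]
rod_grip 0.95 [282.7 270.9] [ 0.3841 -0.2685]
brown_bottle 0.64 [334.9 235.1] [ 0.4143 -0.3291]
```

View pics/w5c.png

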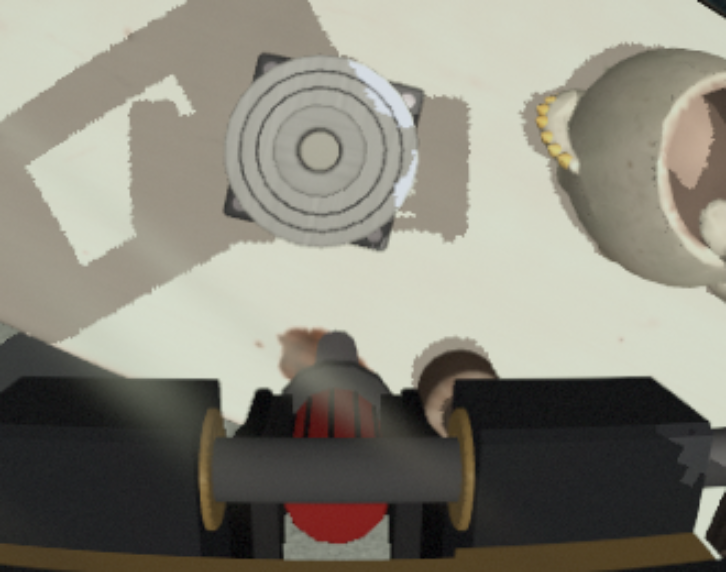

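The crop shows the bore mouth at full-picture pixel (275.5,128). The rod's tip end is at about (283,219), and the mug is more than 100 mm to the right. Next I compute the offset from the rod tip to the bore.

Run:
```python
from h import *
np.set_printoptions(precision=4,suppress=True)
c=ctrl.calibration('wrist')
im=cv2.imread('pics/w5.png');g=cv2.cvtColor(im[98:158,245:305],cv2.COLOR_BGR2GRAY);g=cv2.resize(g,None,fx=6,fy=6,interpolation=cv2.INTER_CUBIC)
h=cv2.HoughCircles(cv2.medianBlur(g,7),cv2.HOUGH_GRADIENT,1,10,param1=80,param2=20,minRadius=45,maxRadius=140)
for x,y,r in h[0][:5]:
    p=(245+(x-2.5)/6,98+(y-2.5)/6);print(p,r/6,atz('wrist',p,.092,c)[:2])
f=210/np.tan(np.radians(c['vfov']/2));print(f, c['cx'],c['cy'])
for p in((283.2,219.1),(283.2,217.5)):print('tip',atz('wrist',p,.1538,c)[:2])
# expected tip pixel if vertical at TCP
Rm=np.array(c['rotation']);print(Rm)
d=Rm.T@(np.array([.4482,-.2421,.1538])-c['xyz']);th=np.arccos(d[2]/np.linalg.norm(d));u=d[:2]/np.hypot(*d[:2])*th*f+[c['cx'],c['cy']];print(u)
```

```text
(np.float32(274.5), np.float32(127.833336)) 10.433333 [ 0.5095 -0.2075]
(np.float32(270.33334), np.float32(132.5)) 23.050001 [ 0.5039 -0.2056]
(np.float32(269.5), np.float32(123.333336)) 21.933334 [ 0.5116 -0.2016]
(np.float32(270.33334), np.float32(135.83333)) 19.166666 [ 0.5011 -0.2068]
(np.float32(280.66666), np.float32(136.0)) 20.216667 [ 0.5046 -0.2158]
325.19226210127806 282.5633147555632 209.80124668035873
tip [ 0.4479 -0.2423]
tip [ 0.449  -0.2418]
[ 0.102   0.8277 -0.5478 -0.0671]Traceback (most recent call last):
  File "<stdin>", line 12, in <module>
ValueError: matmul: Input operand 1 has a mismatch in its core dimension 0, with gufunc signature (n?,k),(k,m?)->(n?,m?) (size 3 is different from 4)
```

>>> {"fn": "send_rows", "kwargs": {"commands": "0 0.5 -0.07 0 0;0 0.5 -0.07 0 0;0 0 0 0 0;0 0 0 0 0;0 0 0 0 0"}}

```text
t: 10.9
tool_pos: [0.4741, -0.2275, 0.2448]
eef_rot: [-0.0, 0.98, 0.199, -0.0]
contact_force: [0.8, 0.4, -1.7]
finger_gap: 0.0211
grip_force: 40.0
```

```bash
cat > b.py <<'E'
from h import *
import sys
np.set_printoptions(precision=4,suppress=True)
c=ctrl.calibration('wrist');s=ctrl.get_state();im=ctrl.camera('wrist');save(im,sys.argv[1]);print(s['t'],s['tool_pos'])
for l in ctrl.landmark_of('bore_mouth','wrist')[:1]:
    p=l['xy'];print(p,atz('wrist',p,.092,c)[:2])
x0,y0=int(p[0])-30,int(p[1])-30
g=cv2.cvtColor(im[y0:y0+60,x0:x0+60],cv2.COLOR_RGB2GRAY);g=cv2.resize(g,None,fx=6,fy=6,interpolation=cv2.INTER_CUBIC)
h=cv2.HoughCircles(cv2.medianBlur(g,7),cv2.HOUGH_GRADIENT,1,10,param1=80,param2=18,minRadius=45,maxRadius=80)
for x,y,r in h[0][:3]:
    q=(x0+(x-2.5)/6,y0+(y-2.5)/6);print(q,r/6,atz('wrist',q,.092,c)[:2])
i=im[100:260,180:380,::-1];cv2.imwrite('pics/c_'+sys.argv[1],cv2.resize(i,None,fx=3.5,fy=3.5))
E
python3 b.py w6.png
```

```text
10.9 [ 0.4741 -0.2275  0.2448]Traceback (most recent call last):
  File "b.py", line 7, in <module>
    x0,y0=int(p[0])-30,int(p[1])-30
              ^
NameError: name 'p' is not defined. Did you mean: 'np'?
```

```bash
sed -i "s/^for l in.*/p=(275,160)\n&/" b.py; python3 b.py w7.png
```

```text
11.0 [ 0.4739 -0.2278  0.2449]
(np.float32(277.83334), np.float32(158.83333)) 10.433333 [ 0.5094 -0.2071]
(np.float32(277.33334), np.float32(157.16667)) 9.266666 [ 0.5107 -0.206 ]
(np.float32(279.0), np.float32(160.83333)) 10.916667 [ 0.5081 -0.2088]
```

View pics/c_w7.png

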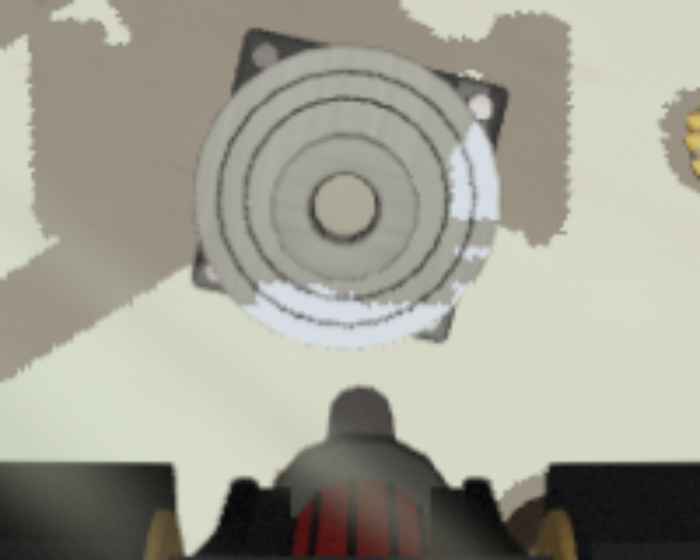

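The bore is at full-picture pixel (278.3,159), which gives about (0.5096, -0.2075), the same as the earlier fix. The rod tip lines up with the TCP.

>>> {"fn": "send_rows", "kwargs": {"commands": "0 0.5 -0.06 0 0;0 0.5 -0.06 0 0;0 0.36 -0.04 0 0;0 0 0 0.5 0;0 0 0 0.6 0;0 0 0 0.5 0;0 0 0 0.2 0;0 0 0 0 0;0 0 0 0 0;0 0 0 0 0"}}

```text
t: 12.1
tool_pos: [0.5103, -0.2078, 0.192]
eef_rot: [0.001, 0.98, 0.199, 0.001]
contact_force: [0.4, 0.2, -1.0]
finger_gap: 0.021
grip_force: 40.0
```

Run:
```python
from h import *
s=ctrl.get_state();print(s['t'],s['tool_pos'],s['contact_force'],s['wrist_torque'])
out=[]
for cam in('scene','side'):
    im=ctrl.camera(cam);l=ctrl.landmark_of('bore_mouth',cam)[:1];p=[int(v) for v in (l[0]['xy'] if l else ((317,179) if cam=='scene' else (289,255)))]
    out.append(cv2.resize(im[p[1]-40:p[1]+30,p[0]-30:p[0]+30,::-1],None,fx=6.5,fy=6.5,interpolation=cv2.INTER_CUBIC))
cv2.imwrite('pics/s8.png',np.hstack(out))
```

```text
12.1 [ 0.51031571 -0.20775576  0.19197001] [ 0.44434372  0.22028461 -1.03204555] [-0.00062892 -0.02322578  0.03039977]
```

View pics/s8.png

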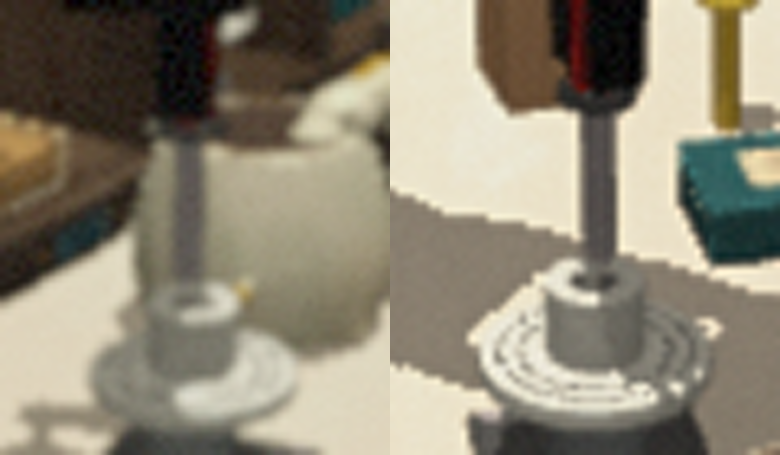

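The rod seems offset from the boss by about 3 mm, to the left in the scene view and to the right in the side view. I'll measure this numerically.

Run:
```python
from h import *
np.set_printoptions(precision=4,suppress=True)
s=ctrl.get_state()
for cam,x0,x1 in(('scene',0,0),('side',0,0)):
    c=ctrl.calibration(cam);q=np.array(c['rotation']);Rm=q if q.shape==(3,3) else R.from_quat(q,scalar_first=True).as_matrix()
    f=210/np.tan(np.radians(c['vfov'])/2)
    def proj(P):
        d=Rm.T@(np.array(P)-c['xyz']);return np.array([c['cx']+f*d[0]/d[2],c['cy']+f*d[1]/d[2]])
    b=proj([.5096,-.2075,.092]);
    print(cam,'bore',b,'tip',proj([*s['tool_pos'][:2],s['tool_pos'][2]-.091]),'col',proj([*s['tool_pos'][:2],s['tool_pos'][2]-.03]),'right',Rm[:,0],'px/mm',np.hypot(*(proj(np.array([.5096,-.2075,.092])+Rm[:,0]*.001)-b)))
    im=np.mean([ctrl.camera(cam).astype(float) for _ in range(4)],0);g=im.mean(2)
    bx,by=b.round().astype(int)
    print(bx-16)
    for r in range(by-20,by+14,2): print(r,g[r,bx-16:bx+17].astype(int))
```

```text
scene bore [315.3722 183.1173] tip [315.2718 180.2507] col [315.5429 159.9128] right [-0.7995 -0.6004 -0.0199] px/mm 0.35550239699222175
299
163 [ 75  75  75  74  72  69  67  69  74  76  77  95 119 131 132 120  97  87
  90  96 123 153 163 163 161 165 169 172 172 170 177 183 183]
165 [ 64  66  68  69  75  75  77  74  65  58  80 113 126 128 131 117  97  89
  90  92 117 147 158 161 163 165 166 167 167 167 168 168 166]
167 [ 70  75  77  79  75  68  53  44  38  40  74 110 124 127 127 116  97  89
  89  94 114 145 155 158 160 164 163 164 165 166 165 165 167]
169 [ 73  64  55  51  44  40  35  36  40  67  99 113 120 126 126 114  95  86
  88  93 114 141 153 154 158 160 161 161 162 164 163 163 164]
171 [ 45  39  38  43  47  48  40  40  61  86 102 110 119 123 124 111  93  89
  88  93 111 136 148 149 152 157 160 160 161 159 159 159 160]
173 [ 41  42  42  39  53  46  46  87 126 130 111 107 116 123 122 108  93  87
  90  92 107 133 141 142 145 151 154 156 154 154 154 152 154]
175 [ 40  37  35  52  92 129 159 191 196 158 110 102 110 118 117 103  89  87
  88  92 108 129 136 136 139 143 148 150 150 149
[... 3201 characters left out ...]
 120]
260 [119 139 208 221 222 222 222 182 117 116 136 166 182 210 220 217 147 126
 120 108 101  96  90 114 122 124 122 122 120 121 120 120 121]
262 [219 221 224 219 179 219 195 191 122 107 112 118 118 115 116 114 113 101
 101 100  97  94  91 110 123 119 114 124 127 124 121 127 132]
264 [227 223 196 221 217 186 169 191 123 106 112 115 118 119 119 116 112 103
 100  99  98  94  90 109 103 111 123 120  93 101 120 143 216]
266 [196 189 221 221 177 214 225 200 123 105 111 114 116 116 117 117 114 102
  98  99  96  91  89 113 125 124  89 102 124 121  99 121 133]
268 [151 212 225 199 186 222 228 224 156 112 110 114 114 115 114 115 114 111
 102  96  92  91  96 120 126 125 102 104 125 123  95 120 125]
```

By the side and scene profiles the rod is about (+1.0, +0.9) mm off the boss axis. I'm correcting that and then lowering the tip gently into the mouth.

>>> {"fn": "send_rows", "kwargs": {"commands": "0 -0.04 0.012 0 0;0 0 0 0 0;0 0 0 0.1 0;0 0 0 0.1 0;0 0 0 0.1 0;0 0 0 0.1 0;0 0 0 0 0;0 0 0 0 0"}}

```text
t: 13.5
tool_pos: [0.5088, -0.2081, 0.1788]
eef_rot: [-0.0, 0.98, 0.199, -0.0]
contact_force: [-0.1, 0.0, -0.9]
finger_gap: 0.0209
grip_force: 40.0
```

>>> {"fn": "send_rows", "kwargs": {"commands": "0 0 0 0.1 0;0 0 0 0.1 0;0 0 0 0.1 0;0 0 0 0 0"}}

```text
t: 13.9
tool_pos: [0.5088, -0.2081, 0.1697]
eef_rot: [-0.0, 0.98, 0.199, -0.0]
contact_force: [0.4, 0.3, -1.3]
finger_gap: 0.0209
grip_force: 40.0
```

>>> {"fn": "send_rows", "kwargs": {"commands": "0 0 0 0.1 0;0 0 0 0.1 0;0 0 0 0.1 0"}}

```text
t: 14.2
tool_pos: [0.5095, -0.2084, 0.1622]
eef_rot: [0.001, 0.98, 0.199, 0.001]
contact_force: [-1.7, 0.7, 6.2]
finger_gap: 0.0211
grip_force: 40.0
```

>>> {"fn": "send_rows", "kwargs": {"commands": "0 0 0 0.1 0;0 0 0 0.1 0;0 0 0 0.1 0"}}

```text
t: 14.5
tool_pos: [0.5094, -0.2084, 0.1532]
eef_rot: [0.001, 0.98, 0.199, 0.001]
contact_force: [-1.5, 1.7, 7.0]
finger_gap: 0.021
grip_force: 40.0
```

>>> {"fn": "send_rows", "kwargs": {"commands": "0 0 0 0.1 0;0 0 0 0.1 0;0 0 0 0.1 0;0 0 0 0.05 0"}}

```text
t: 14.9
tool_pos: [0.5094, -0.2084, 0.1425]
eef_rot: [0.0, 0.98, 0.199, 0.001]
contact_force: [-0.9, 1.9, 6.7]
finger_gap: 0.0211
grip_force: 40.0
```

>>> {"fn": "send_rows", "kwargs": {"commands": "0 0 0 0.03 0;0 0 0 0.03 0;0 0 0 0 0"}}

```text
t: 15.2
tool_pos: [0.5094, -0.2084, 0.1408]
eef_rot: [0.0, 0.98, 0.199, 0.001]
contact_force: [-1.6, 1.1, 5.6]
finger_gap: 0.0211
grip_force: 40.0
```

>>> {"fn": "send_rows", "kwargs": {"commands": "0 0 0 0.033 0;0 0 0 0.033 0"}}

```text
t: 15.4
tool_pos: [0.5095, -0.2084, 0.139]
eef_rot: [0.0, 0.98, 0.199, 0.001]
contact_force: [-1.5, 1.4, 5.3]
finger_gap: 0.0209
grip_force: 40.0
```

>>> {"fn": "send_rows", "kwargs": {"commands": "0 0 0 0.033 0;0 0 0 0.033 0"}}

```text
t: 15.6
tool_pos: [0.5095, -0.2084, 0.137]
eef_rot: [0.001, 0.98, 0.199, 0.001]
contact_force: [-1.4, 0.9, 5.9]
finger_gap: 0.0211
grip_force: 40.0
```

>>> {"fn": "send_rows", "kwargs": {"commands": "0 0 0 0.033 0;0 0 0 0.033 0"}}

```text
t: 15.8
tool_pos: [0.5098, -0.2085, 0.1356]
eef_rot: [0.001, 0.98, 0.199, 0.001]
contact_force: [-2.8, 1.8, 11.5]
finger_gap: 0.0211
grip_force: 40.0
```

>>> {"fn": "send_rows", "kwargs": {"commands": "0 0 0 0.015 0;0 0 0 0 0"}}

```text
t: 16.0
tool_pos: [0.5099, -0.2085, 0.1355]
eef_rot: [0.001, 0.98, 0.199, 0.001]
contact_force: [-1.6, 1.6, 10.7]
finger_gap: 0.021
grip_force: 40.0
```

>>> {"fn": "send_rows", "kwargs": {"commands": "0 0 0 0.03 0;0 0 0 0 0"}}

```text
t: 16.2
tool_pos: [0.5101, -0.2086, 0.135]
eef_rot: [0.001, 0.98, 0.199, 0.001]
contact_force: [-2.3, 1.6, 12.0]
finger_gap: 0.0213
grip_force: 40.0
```

>>> {"fn": "send_rows", "kwargs": {"commands": "0 0 0 0.025 0;0 0 0 0 0"}}

```text
t: 16.4
tool_pos: [0.5103, -0.2086, 0.1346]
eef_rot: [0.001, 0.98, 0.199, 0.001]
contact_force: [-3.0, 2.4, 14.8]
finger_gap: 0.0213
grip_force: 40.1
```

The plug has landed firmly, about 8–9 N above the sliding friction. I'm withdrawing the rod.

>>> {"fn": "send_rows", "kwargs": {"commands": "0 0 0 -0.1 0;0 0 0 -0.3 0;0 0 0 -0.5 0;0 0 0 -0.6 0;0 0 0 -0.7 0;0 0 0 -0.7 0;0 0 0 -0.6 0;0 0 0 -0.3 0;0 0 0 0 0;0 0 0 0 0"}}

```text
t: 17.4
tool_pos: [0.5086, -0.208, 0.2451]
eef_rot: [-0.0, 0.98, 0.199, -0.0]
contact_force: [0.3, 0.1, -1.7]
finger_gap: 0.021
grip_force: 40.0
```

```bash
python3 w.py w9.png rod_grip bore_mouth
```

```text
[ 0.5706 -0.1808  0.3966] 65.70646984690485 17.45 [ 0.5083 -0.2078  0.2445] [-0.0006  0.98    0.199  -0.0007] [ 0.2943 -0.2294 -1.9449]
rod_grip 0.98 [284.1 271.1] [ 0.4447 -0.2358]
rod_grip 0.61 [51.1 39.6] [0.5806 0.0994]
bore_mouth 0.59 [285.4 201. ] [ 0.5095 -0.2096]
```

>>> {"fn": "send_rows", "kwargs": {"commands": "0 0.165 -0.44 0 0;0 0.329 -0.882 0 0;0 0.329 -0.882 0 0;0 0.329 -0.882 0 0;0 0.329 -0.882 0 0;0 0.329 -0.882 0 0;0 0.329 -0.882 0 0;0 0.329 -0.882 0 0;0 0.329 -0.882 0 0;0 0.329 -0.882 0 0"}}

```text
t: 18.55
tool_pos: [0.4962, 0.0619, 0.2451]
eef_rot: [-0.0, 0.98, 0.199, -0.0]
contact_force: [0.4, 1.2, -0.7]
finger_gap: 0.0211
grip_force: 40.0
```

>>> {"fn": "send_rows", "kwargs": {"commands": "0 0.329 -0.882 0 0;0 0.329 -0.882 0 0;0 0.329 -0.882 0 0;0 0.165 -0.44 0 0;0 0 0 0 0;0 0 0 0 0;0 0 0 0 0;0 0 0 0 0"}}

```text
t: 19.35
tool_pos: [0.4929, 0.1576, 0.2455]
eef_rot: [0.0, 0.98, 0.198, -0.0]
contact_force: [0.2, -0.5, -1.9]
finger_gap: 0.0211
grip_force: 40.0
```

>>> {"fn": "send_rows", "kwargs": {"commands": "0 0 -0.04 0.4 0;0 0 0 0.7 0;0 0 0 0.7 0;0 0 0 0.4 0;0 0 0 0.15 0;0 0 0 0 0;0 0 0 0.2 0;0 0 0 0.2 0;0 0 0 0.2 0;0 0 0 0 0"}}

```text
t: 20.35
tool_pos: [0.4917, 0.1596, 0.1561]
eef_rot: [-0.0, 0.98, 0.199, -0.001]
contact_force: [-0.9, 0.8, -0.5]
finger_gap: 0.0212
grip_force: 40.0
```

>>> {"fn": "send_rows", "kwargs": {"commands": "0 0 0 0.25 0;0 0 0 0.4 0;0 0 0 0.4 0;0 0 0 0.4 0;0 0 0 0.3 0;0 0 0 0.1 0;0 0 0 0.05 0;0 0 0 0 0;0 0 0 0 0"}}

```text
t: 21.25
tool_pos: [0.4928, 0.1598, 0.1006]
eef_rot: [-0.0, 0.98, 0.199, 0.001]
contact_force: [0.6, 0.5, -1.8]
finger_gap: 0.0211
grip_force: 40.0
```

>>> {"fn": "send_rows", "kwargs": {"commands": "0 0 0 0.08 0;0 0 0 0.06 0;0 0 0 0.03 0;0 0 0 0 0"}}

```text
t: 21.65
tool_pos: [0.4923, 0.1597, 0.095]
eef_rot: [-0.0, 0.98, 0.199, -0.0]
contact_force: [0.3, -0.1, -1.7]
finger_gap: 0.0212
grip_force: 40.0
```

>>> {"fn": "send_rows", "kwargs": {"commands": "0 0 0 0.02 0;0 0 0 0 0"}}

```text
t: 21.85
tool_pos: [0.4924, 0.1597, 0.0949]
eef_rot: [0.0, 0.98, 0.199, 0.0]
contact_force: [-3.0, 0.4, 4.3]
finger_gap: 0.0211
grip_force: 40.0
```

The collar is seated on the block. I'm releasing the rod.

>>> {"fn": "send_rows", "kwargs": {"commands": "0.3 0 0 0 0;0.5 0 0 0 0;0.8 0 0 0 0;0.8 0 0 0 0;0.8 0 0 0 0;0.8 0 0 0 0;0.8 0 0 0 0"}}

```text
t: 22.55
tool_pos: [0.4923, 0.1597, 0.0944]
eef_rot: [-0.0, 0.98, 0.199, -0.0]
contact_force: [-0.1, 0.4, -0.8]
finger_gap: 0.065
grip_force: 0.0
```

>>> {"fn": "send_rows", "kwargs": {"commands": "0.8 0 0 -0.3 0;0.8 0 0 -0.6 0;0.8 0 0 -0.8 0;0.8 0 0 -0.8 0;0.8 0 0 -0.8 0;0.8 0 0 -0.8 0;0.8 0 0 -0.5 0;0.8 -0.7 0 0 0;0.8 -0.7 0 0 0;0.8 -0.7 0 0 0"}}

```text
t: 23.55
tool_pos: [0.4336, 0.1349, 0.2325]
eef_rot: [0.0, 0.98, 0.199, -0.0]
contact_force: [-0.1, -0.9, 0.3]
finger_gap: 0.0699
grip_force: 0.0
```

```bash
python3 w.py w10.png rod_grip block_mouth tin blue_bottle
python3 - <<'E'
from h import *
s=ctrl.camera('side');w=cv2.imread('pics/w10.png')
a=cv2.resize(s[150:300,220:370,::-1],(400,400));b=cv2.resize(w[60:210,200:350],(400,400));cv2.imwrite('pics/f.png',np.hstack([a,b]))
E
```

```text
[0.4956 0.1622 0.384 ] 65.70646984690485 23.6 [0.4312 0.1342 0.2321] [ 0.0002  0.9799  0.1992 -0.0014] [ 2.4526  1.3986 -0.8275]
rod_grip 0.68 [282.  132.2] [0.4937 0.1617]
rod_grip 0.6 [379.8  74.5] [0.5778 0.1031]
rod_grip 0.59 [206.2  75.3] [0.516  0.2434]
block_mouth 0.77 [284.8 131.5] [0.4952 0.1595]
tin 0.88 [431.1 106.2] [0.6025 0.0055]
blue_bottle 0.84 [124.1 151.7] [0.3988 0.3406]
```

View pics/f.png

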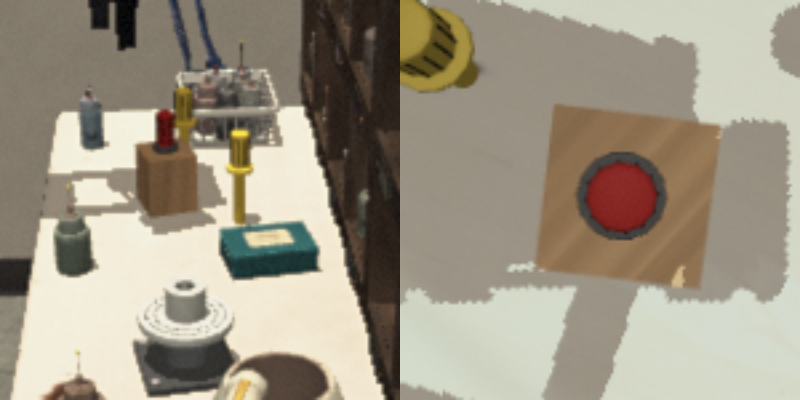

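The rod stands upright in the block with its collar concentric, and the bottles and tin have not moved. I'm handing in.

```bash
python3 -c "
from station import ctrl
print(ctrl.hand_in())"
```

```text
the job is handed in; nothing more can be done
None
```

The job is handed in at about 24 s: the plug was pushed down until it landed on the buffer (about 9 N above the sliding friction), the red rod is back fully down in its block, and the last pictures show the tin and the bottles in view where they were.

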